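Put two tubs away in the sloped tray

TASK

First push the tub in the right lane down the sloped tray until it rests against the black back stop. Then slide the flat orange cover all the way from the left lane over to the right lane, so that it covers that tub, and push the left tub down until it too rests against the back stop. Keep both tubs standing on the lane floor in their own lanes, let go of everything, and leave the shaker, the bottle and the label roll beside the tray alone.

Things in the scene. Friction and masses are not known exactly. Their poses are not given: they have to be found in the camera images.
- tray: Fixed grey sloped tray with two lanes, 256 mm long, 198 mm wide. Origin on the table under its middle; x points down the lanes to the back stop (away from the robot), y left, z up. Lane centres at y = +46 and -46 mm. The lane floors fall towards +x at 0.21 rad; they are 24 mm above the table at the face of the back stop (x = 112 mm). The upper ends (x = -122 mm, floor 75 mm up) are open.
- home_left (a point): Where the mid point of the left tub (see tub_left_mid) is when it stands in the left lane touching the back stop. The stop is a black bar across both lanes, 25 mm high, with a 72 mm wall behind it. Each lane is 70 mm wide between guide rails 20 mm high (heights off the floor).
- home_right (a point): The same for the right tub in the right lane. Over the lower 102 mm of the lanes the outer walls and the 6 mm divider between the lanes rise to 65 mm off the floor and carry the cover; further up nothing stands higher than the 20 mm rails.
- tub_left_mid (a point): Tub with a blue lid in the left lane's upper part, about 125 mm short of the stop: 59 mm high, lid 78 mm across, wall tapering from 72 to 57 mm at the bottom, a lid tab standing out 8 mm towards the robot, 60 to 130 g. Point on its axis, half-way up. Friction (about 0.6) holds it wherever it is left; a low push of about 1 N moves it.
- tub_right_mid (a point): The same kind of tub in the right lane; point on its axis, half-way up (29.5 mm above its underside).
- cover (a joint): Slide of the orange cover, a flat plate without handle, 113 mm long (down the lane), 89 wide, 4 thick, lying on the tray walls, top flush with their rims. 0 = over the left lane, 0.092 m = over the right (end of travel): it moves level to the right (tray -y), rubs with about 1.2 N, stays where left. It hides the lane's lower 100 mm from above; a tub fits under it with 7 mm to spare.
- cover_top (a point): Centre of the top face of the orange cover, 70 mm off the lane floor (the face is parallel to the floor); moves with the cover. Press here, or anywhere on the face, to drag it.
- shaker_blue: Bystander: white bottle with a blue cap, 58 mm across, 150 mm high, left of the tray; origin at the centre of its underside.
- salt_shaker: Bystander: small glass shaker with a grey top, 44 mm across, 90 mm high, right of the tray; origin at the centre of its underside.
- label_roll: Bystander: white roll of labels lying flat, 62 mm across, 28 mm high, right of the tray; origin at the centre of its underside.

How it is judged (in metres and radians):
On the way, in this order (a step that is already met when the one before it is completed fails the run):
1. the right tub rests against the back stop while the cover is still over the left lane (x of tub_right_mid in the frame of tray between 0.0811 and 0.0991 m and y of tub_right_mid in the frame of tray below -0.03 m and z of tub_right_mid in the frame of tray below 0.0676 m and angle between tub_right_mid's own z axis and vertical below 0.33 rad and value of joint cover below 0.03 m), for 0.2 s.
2. the cover is fully over the right lane (x of tub_right_mid in the frame of tray between 0.0811 and 0.0991 m and y of tub_right_mid in the frame of tray below -0.03 m and z of tub_right_mid in the frame of tray below 0.0676 m and angle between tub_right_mid's own z axis and vertical below 0.33 rad and value of joint cover above 0.085 m), for 0.2 s.
3. the left tub rests against the back stop (x of tub_left_mid in the frame of tray between 0.0811 and 0.0991 m and y of tub_left_mid in the frame of tray above 0.03 m and z of tub_left_mid in the frame of tray below 0.0676 m and angle between tub_left_mid's own z axis and vertical below 0.33 rad), for 0.2 s.
At the end, for the whole second after the job is handed in: Both tubs stand upright on the floor of their own lanes, at rest, within 6 mm of touching the back stop, and the cover is over the right lane, within 7 mm of the end of its travel (all of step 2 and all of step 3 and linear speed of each of tub_left, tub_right below 0.02 m/s).
It fails at once if a tub is tipped over (leans more than 0.7 rad from vertical) (angle between any of tub_left_mid, tub_right_mid's own z axis and vertical above 0.7 rad).
It fails at once if the shaker, the bottle or the label roll is moved by more than 30 mm (distance of any of shaker_blue, salt_shaker, label_roll from where it was at the start of the episode above 0.03 m).
It also fails if it takes over 56 s, if anything falls off the work surface, if the arm or the gripper's body presses on something with over 40 N, if the wrist force passes 120 N, or if a joint passes its speed limit or range.

ROBOT

A 7-joint arm with a two-finger parallel gripper is mounted at the origin on a cart in front of the work surface, level with it; the furniture and walls round the work are solid. World frame = base frame: x ahead of the robot, y to its left, z up, the work surface at z = 0. Lengths are in mm, angles in rad, forces in N, time in s.
With the tool pointing down it reaches from about 350 to 900 mm from the base axis. Payload 19.9 kg.
Tool frame: the origin (TCP) lies at the very end of the fingers, on their centre line; the grasp point (between the pads) lies 19 mm behind it; z points along the fingers, y is the direction in which the jaws open and shut (so a half turn about z gives the same grasp; the last joint's range is limited). The gripper opens to 94 mm and grips with 3 to 60 N. Pads are 16 mm wide; open, the fingers measure 119 mm over their backs; the gripper's body (75 mm by 177 mm) begins 78 mm behind the grasp point.
Start: joints at [1.192, 0.417, -0.01, 1.614, 0.005, 1.111, -0.053], TCP at [206.536, -589.866, 205.425] pointing down, gripper open.
Joint ranges: [-2.81, 2.81], [-0.39, 2.02], [-1.27, 1.25], [0.06, 2.57], [-1.19, 4.33], [0.19, 2], [-2.82, 2.82]. Speed limits (rad/s): [1.89, 1.89, 2.39, 2.39, 3.01, 3.01, 3.01].

INTERFACE

Orientations are given as a unit quaternion [x, y, z, w].
In Python, from station import * gives the robot as it stands.
- The arm moves only by the shell command python3 -m pendant 'ROWS'. ROWS is JSON, a list of rows, each a list of 3 entries, a list of its own where there are three numbers: the shift along the tool's x, y, z in cm, then the turn, a rotation vector about the tool's x, y, z in rad, then the opening, from -1 (shut) to 1 (fully open), so that 0 is half open. In form: [[[tx, ty, tz], [wx, wy, wz], fingers], ...]. A call has 1 to 20 rows; each row is the pose to reach, as a shift and turn from the pose commanded when the call began, along the tool's axes at that moment; what a row does not reach only later rows make up. A row lasts 1/10 s, in which the tool goes at most 50 mm and 8.59 degrees, less where a joint would pass 70% of its speed; a pose out of reach is approached as far as the arm can. A call with a gripper value outside its range is refused whole. The fingers move at their own pace and stop on an object; the grip force is fixed at half the most. Time passes only in rows, so rows that repeat a pose let the fingers close. It gives the time, the measured TCP pose, the force and the opening at its end, in the units of the state.
- get_obs(): the state, without advancing time (a new reading comes with each control period).
- read_camera(name): name is "scene" or "top" or "wrist"; returns a dict with "img" (384x512x3 uint8, blue, green, red), "fx", "fy", "cx", "cy" (pixels), "k1" (the pictures are not rectified: a ray, as slopes to the right and down, at radius r is drawn at 1 + k1 r^2 times it, then the intrinsics apply), "R" (3x3) and "t" (3): a world point X has camera coordinates R X + t. Camera axes: x right, y down, z forward; pixel columns grow to the right and rows downward; lengths in mm; the calibration is good to about 2 mm. A picture is of the moment at which its call begins. There is no depth.
- sign_off(): hands the job in, once; it reports no verdict.
The state is a dict: "time_s": time; "q": joint angles; "dq": joint speeds; "tau": joint torques, N m; "eef_pos": TCP position; "orientation": TCP orientation; "contact_force": force on the tool from outside, world axes, zero at the start; "torque": the same for the moment, N m; "grip_width": opening from 0.0 (shut) to 1.0 (fully open).
Only numpy, scipy, OpenCV 4.12 (cv2) and the standard library are available. Lean on these libraries where they do the work, as an engineer would, in place of code of your own. Each camera call takes 0.05 s, during which the arm holds its last target. There are 200 camera calls.

## Working session

There is one attempt and no reset: what is moved stays moved. The work goes in short steps, Python scripts to look and compute and a shell command to move; the robot and the scene stay as the last step left them, time stands still between calls to the robot, and variables do not carry over. Pictures are saved under pics/ and viewed, about 8 in all and at most 12, crops included, and the job is handed in when it is done.

```bash
mkdir -p pics; ls; python3 - <<'E'
from station import *
import cv2
for n in ("scene","top"):
    c=read_camera(n); cv2.imwrite(f"pics/{n}1.png",c["img"])
    print(n,c["fx"],c["cx"],c["cy"],c["k1"],c["R"],c["t"])
o=get_obs(); print(o)
E
```

```text
pics
scene 357.8449659359317 258.9571863607919 193.91395406930891 0.03282254538136255 [[-0.76159613 -0.64792127  0.01301388]
 [-0.48005455  0.55056035 -0.68295749]
 [ 0.43533776 -0.52638515 -0.73034219]] [504.65395925 304.37822717 797.23033477]
top 399.3548788245899 251.6174258313318 192.10863575971857 -0.02750027356286247 [[ 0.02761513 -0.99920727  0.02867471]
 [-0.98842155 -0.03157606 -0.14841089]
 [ 0.14919867 -0.02424432 -0.98850997]] [ 37.7731197  609.55922993 941.74296079]
{'time_s': 0.1, 'q': array([ 1.19248972,  0.41790295, -0.01031234,  1.61408758,  0.00466514,
        1.1107081 , -0.05302626]), 'dq': array([ 0.0002209 , -0.0011533 ,  0.00145912, -0.00184578,  0.00053728,
       -0.0010996 ,  0.00036635]), 'tau': array([ 2.66323514e-03, -8.52579546e+01,  6.40315376e-01, -4.26699221e+01,
       -4.88514535e-02,  1.63923536e-02,  2.80111908e-05]), 'eef_pos': array([ 206.44238002, -589.57020351,  204.90596008]), 'orientation': array([ 9.85855622e-01,  1.67595941e-01, -1.15207476e-04, -5.28556246e-04]), 'contact_force': array([ 0.63102231,  0.04163205, -0.1153834 ]), 'torque': array([ 0.00362836, -0.01212317, -0.02893508]), 'grip_width': 0.9983473279826685}
```

View pics/top1.png

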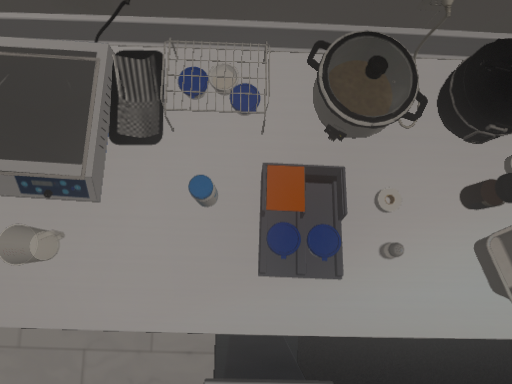

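View pics/scene1.png

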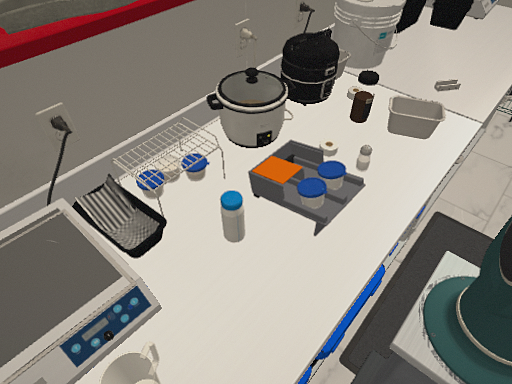

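```bash
python3 - <<'E'
import cv2
i=cv2.imread("pics/top1.png")[158:286,250:360]
i=cv2.convertScaleAbs(i,alpha=1.6,beta=15)
i=cv2.resize(i,None,fx=4.6,fy=4.6,interpolation=cv2.INTER_CUBIC)
for k in range(0,110,10):
  cv2.putText(i,str(250+k),(int((k+.5)*4.6),10),0,.35,(0,0,255)); cv2.line(i,(int((k+.5)*4.6),12),(int((k+.5)*4.6),18),(0,0,255))
for k in range(2,128,10):
  cv2.putText(i,str(158+k),(0,int((k+.5)*4.6)),0,.35,(0,0,255))
cv2.imwrite("pics/crop1.png",i)
E
```

```text
(no output)
```

View pics/crop1.png

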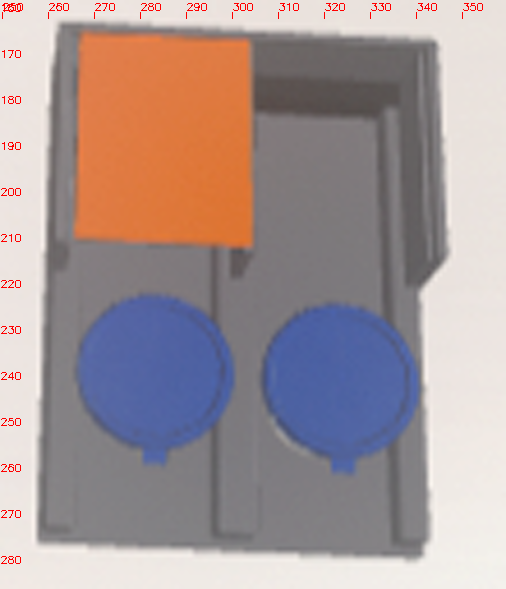

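```bash
cat > h.py <<'E'
from station import *
import numpy as np, cv2
from scipy.optimize import least_squares
from scipy.spatial.transform import Rotation as Ro
a=.21; S,Cc=np.sin(a),np.cos(a)
def tp(s,y,h): return np.array([112-s*Cc+h*S, y, 24+s*S+h*Cc])   # tray frame, s up-slope from stop, h off floor
def T2W(p,T): 
    c,s=np.cos(T[2]),np.sin(T[2]); return np.array([T[0]+c*p[0]-s*p[1],T[1]+s*p[0]+c*p[1],p[2]])
def proj(c,X):
    p=np.asarray(c["R"])@X+np.asarray(c["t"]); x,y=p[0]/p[2],p[1]/p[2]; k=1+c["k1"]*(x*x+y*y)
    return np.array([c["fx"]*x*k+c["cx"],c["fy"]*y*k+c["cy"]])
E
python3 - <<'E'
from h import *
c=read_camera("top")
px=lambda X,Y:np.array([250+X/4.6-.5,158+Y/4.6-.5])
cov=[px(79,33),px(251,40),px(252,247),px(74,238)]
lid=[px(155,373),px(341,381)]
wallL=px(60,22); endL,endR=px(40,542),px(422,557)
def f(p,full=False):
    T=p[:3]; sc=p[3]; r=[]
    for (ds,dy),o in zip([(-56.5,44.5),(-56.5,-44.5),(56.5,-44.5),(56.5,44.5)],cov): r.append(proj(c,T2W(tp(sc+ds,46+dy,70),T))-o)
    for s,y,o in zip(p[4:6],p[6:8],lid): r.append(proj(c,T2W(tp(s,y,59),T))-o)
    r.append([(p[6]-46)/5,(p[7]+46)/5])
    return np.concatenate(r)
r=least_squares(f,[700,-120,0,50,150,150,46,-46]); print(r.x.round(3)); print(r.fun.round(1))
T=r.x[:3]
for p in [(128,99,0),(-128,99,0),(-128,-99,0),(-128,99,75),(-128,-99,75)]: print(p,(proj(c,T2W(np.array(p,float),T))-[250,158]+.5)*4.6)
print("tub mids",T2W(tp(r.x[4],r.x[6],29.5),T),T2W(tp(r.x[5],r.x[7],29.5),T))
print("mid tray",tp(r.x[4],r.x[6],29.5),tp(r.x[5],r.x[7],29.5))
print("cover",T2W(tp(r.x[3],46,70),T))
E
```

```text
[ 5.15084e+02 -6.50670e+01 -2.00000e-02  2.93630e+01  1.49871e+02
  1.49366e+02  4.74320e+01 -4.47610e+01]
[ 0.2 -0.3 -0.2  0.2 -0.1  0.  -0.1  0.   0.1  0.   0.1 -0.   0.3  0.2]
(128, 99, 0) [ 52.72823659 107.81954241]
(-128, 99, 0) [ 31.88860834 570.22558834]
(-128, -99, 0) [392.8297013  586.56878291]
(-128, 99, 75) [ 37.92825906 581.0644548 ]
(-128, -99, 75) [427.51198574 598.58522575]
tub mids [487.61529709 -17.07309141  84.09400179] [ 486.25522897 -109.25752631   83.98866832]
mid tray [-28.42888615  47.43211593  84.09400179] [-27.9346933  -44.76102697  83.98866832]
cover [613.8643173  -21.04509339  98.58312703]
```

```bash
cat > fit.py <<'E'
from h import *
c=read_camera("top")
px=lambda X,Y:np.array([250+X/4.6-.5,158+Y/4.6-.5])
cov=[px(79,33),px(251,40),px(252,247),px(74,238)]
lid=[px(155,373),px(341,381)]
ends=[px(40,542),px(422,557)]
def f(p):
    T=p[:3]; sc=p[3]; r=[]
    for (ds,dy),o in zip([(-56.5,44.5),(-56.5,-44.5),(56.5,-44.5),(56.5,44.5)],cov): r.append(proj(c,T2W(tp(sc+ds,46+dy,70),T))-o)
    for s,y,o in zip(p[4:6],p[6:8],lid): r.append(proj(c,T2W(tp(s,y,59),T))-o)
    for y,o in zip((99,-99),ends): r.append(proj(c,T2W(np.array([-122,y,75]),T))-o)
    r.append([(p[6]-46)/5,(p[7]+46)/5])
    return np.concatenate(r)
r=least_squares(f,[700,-120,0,50,150,150,46,-46]); print(r.x.round(3)); print(r.fun.round(1))
T=r.x[:3]
print("tub mids",T2W(tp(r.x[4],r.x[6],29.5),T),T2W(tp(r.x[5],r.x[7],29.5),T))
print("mid tray",tp(r.x[4],r.x[6],29.5),tp(r.x[5],r.x[7],29.5))
print("cover",T2W(tp(r.x[3],46,70),T))
for nm,(s,y,h) in dict(R_home=(32,-46,29.5),L_home=(32,46,29.5)).items(): print(nm,T2W(tp(s,y,h),T))
E
python3 fit.py
```

```text
[ 5.29116e+02 -6.46270e+01 -2.20000e-02  4.43120e+01  1.64419e+02
  1.63736e+02  4.70440e+01 -4.48990e+01]
[ 0.1 -0.4 -0.2  0.1 -0.2  0.1 -0.3  0.1  0.1  0.   0.1 -0.  -0.5 -0.4
  0.9  0.4  0.2  0.2]
tub mids [487.5042861  -16.65662854  87.12657965] [ 486.14975772 -108.59177668   86.98434404]
mid tray [-42.65682591  47.04363989  87.12657965] [-41.98949935 -44.89906447  86.98434404]
cover [613.3612815  -20.4686123  101.69946616]
R_home [ 614.93647548 -112.52550607   59.52262878]
L_home [616.95942892 -20.54774974  59.52262878]
```

```bash
cat >> h.py <<'E'
T=[529.1,-64.6,-0.022]
def plan(s,y,h,phi,flip=0):
    "shift (cm) and turn (rad) in present tool axes to bring the TCP to lane coords, tool leaning forward phi"
    o=get_obs(); R0=Ro.from_quat(o["orientation"])
    R1=Ro.from_euler('z',T[2])*Ro.from_rotvec([np.pi,0,0])*Ro.from_euler('y',phi)*Ro.from_euler('z',flip)
    W=T2W(tp(s,y,h),T)
    print((s,y,h),"world",W.round(0),"shift",R0.inv().apply((W-o["eef_pos"])/10).round(2),"turn",(R0.inv()*R1).as_rotvec().round(3))
def where():
    o=get_obs(); d=o["eef_pos"]-[T[0],T[1],0]; c,s=np.cos(T[2]),np.sin(T[2])
    x,y,z=c*d[0]+s*d[1],-s*d[0]+c*d[1],d[2]; u,v=112-x,z-24
    print("t",o["time_s"],"lane s,y,h:",np.round([u*Cc+v*S,y,-u*S+v*Cc],1),"F",o["contact_force"].round(1),"w",round(o["grip_width"],2),"z",Ro.from_quat(o["orientation"]).as_matrix()[:,2].round(3))
E
python3 - <<'E'
from h import *
where(); plan(250,-45,120,.38); plan(240,-45,70,.38)
E
```

```text
t 0.2 lane s,y,h: [ 451.4 -532.    88.9] F [-0.7  0.3  0.6] w 1.0 z [-0.     0.001 -1.   ]
(250, -45, 120) world [ 421. -107.  193.] shift [ 36.16 -38.45   1.19] turn [-0.069  0.376  0.354]
(240, -45, 70) world [ 420. -107.  142.] shift [ 36.1  -38.47   6.29] turn [-0.069  0.376  0.354]
```

```bash
python3 -m pendant '[[[4,-4.3,0],[0,0.05,0.04],0],[[8,-8.6,0],[-0.01,0.1,0.08],0],[[12,-12.8,0],[-0.02,0.15,0.12],-0.5],[[16,-17,0],[-0.03,0.2,0.18],-0.5],[[20,-21.3,0],[-0.04,0.25,0.23],-0.5],[[24,-25.6,0],[-0.05,0.3,0.28],-0.5],[[28,-29.9,0],[-0.06,0.35,0.33],-0.5],[[32,-34.1,0.6],[-0.069,0.376,0.354],-0.5],[[36.16,-38.45,1.2],[-0.069,0.376,0.354],-0.5],[[36.16,-38.45,1.2],[-0.069,0.376,0.354],-0.5],[[36.16,-38.45,1.2],[-0.069,0.376,0.354],-0.5],[[36.16,-38.45,1.2],[-0.069,0.376,0.354],-0.5],[[36.16,-38.45,1.2],[-0.069,0.376,0.354],-0.5],[[36.16,-38.45,1.2],[-0.069,0.376,0.354],-0.5]]'
python3 - <<'E'
from h import *
where(); plan(240,-45,60,.38); plan(232,-45,12,.38); plan(66,-45,12,.38)
cv2.imwrite("pics/s2.png",read_camera("scene")["img"])
w=read_camera("wrist")["img"]; cv2.imwrite("pics/w2.png",w)
E
```

```text
time_s: 1.6
eef_pos: [420.5, -108.3, 193.4]
orientation: [0.982, -0.011, 0.189, 0.003]
contact_force: [1.0, 0.4, -0.8]
grip_width: 0.252
t 1.6 lane s,y,h: [250.1 -46.1 119.9] F [ 1.   0.4 -0.8] w 0.25 z [ 0.371 -0.009 -0.929]
(240, -45, 60) world [ 418. -107.  133.] shift [-2.49 -0.11  5.54] turn [ 0.001 -0.    -0.001]
(232, -45, 12) world [ 416. -107.   84.] shift [-4.5  -0.12  9.98] turn [ 0.001 -0.    -0.001]
(66, -45, 12) world [ 578. -111.   49.] shift [ 9.29 -0.14 19.21] turn [ 0.001 -0.    -0.001]
```

View pics/w2.png

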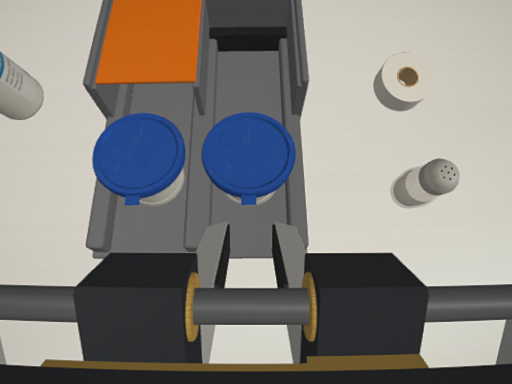

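```bash
python3 -m pendant '[[[-1.2,-0.1,2.7],[0,0,0],-0.5],[[-2.5,-0.1,5.5],[0,0,0],-0.5],[[-3.5,-0.1,7.8],[0,0,0],-0.5],[[-4.5,-0.1,10],[0,0,0],-0.5],[[-4.5,-0.1,10],[0,0,0],-0.5],[[-4.5,-0.1,10],[0,0,0],-0.5]]'
python3 - <<'E'
from h import *
where(); plan(200,-45,12,.38); plan(72,-45,12,.38);plan(66,-45,12,.38)
E
```

```text
time_s: 2.3
eef_pos: [416.1, -106.6, 84.2]
orientation: [0.982, -0.011, 0.189, 0.002]
contact_force: [0.7, 0.4, 1.2]
grip_width: 0.246
t 2.3 lane s,y,h: [231.7 -44.5  12.1] F [0.7 0.4 1.2] w 0.25 z [ 0.37  -0.008 -0.929]
(200, -45, 12) world [ 447. -108.   77.] shift [2.63 0.05 1.77] turn [0.    0.001 0.   ]
(72, -45, 12) world [ 572. -111.   51.] shift [13.27  0.05  8.89] turn [0.    0.001 0.   ]
(66, -45, 12) world [ 578. -111.   49.] shift [13.77  0.05  9.22] turn [0.    0.001 0.   ]
```

```bash
python3 -m pendant '[[[1,0.05,0.67],[0,0,0],-0.5],[[1.9,0.05,1.27],[0,0,0],-0.5],[[2.5,0.05,1.67],[0,0,0],-0.5],[[3,0.05,2.01],[0,0,0],-0.5],[[3.5,0.05,2.35],[0,0,0],-0.5],[[4,0.05,2.68],[0,0,0],-0.5],[[4.5,0.05,3.01],[0,0,0],-0.5],[[5,0.05,3.35],[0,0,0],-0.5],[[5.5,0.05,3.68],[0,0,0],-0.5],[[6,0.05,4.02],[0,0,0],-0.5],[[6.5,0.05,4.35],[0,0,0],-0.5],[[7,0.05,4.69],[0,0,0],-0.5],[[7,0.05,4.69],[0,0,0],-0.5]]'
python3 - <<'E'
from h import *
where(); plan(72,-45,12,.38)
cv2.imwrite("pics/w3.png",read_camera("wrist")["img"])
E
```

```text
time_s: 3.6
eef_pos: [499.2, -108.6, 66.2]
orientation: [0.982, -0.01, 0.189, 0.002]
contact_force: [0.0, 0.7, 0.6]
grip_width: 0.248
t 3.6 lane s,y,h: [146.6 -44.7  11.9] F [0.  0.7 0.6] w 0.25 z [ 0.371 -0.009 -0.929]
(72, -45, 12) world [ 572. -111.   51.] shift [6.2  0.04 4.15] turn [ 0.    -0.     0.001]
```

View pics/w3.png

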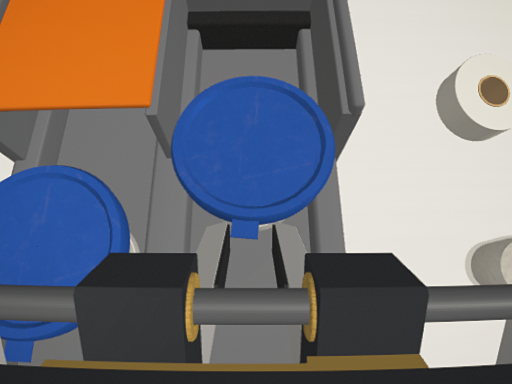

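The right tub (lid at about 253,148) is sliding upright, with its tab between the fingers. I'll carry on pushing.

```bash
python3 -m pendant '[[[0.5,0.03,0.33],[0,0,0],-0.5],[[1,0.03,0.67],[0,0,0],-0.5],[[1.5,0.03,1],[0,0,0],-0.5],[[2,0.03,1.34],[0,0,0],-0.5],[[2.5,0.03,1.67],[0,0,0],-0.5],[[3,0.03,2.01],[0,0,0],-0.5],[[3.5,0.03,2.34],[0,0,0],-0.5],[[4,0.03,2.68],[0,0,0],-0.5],[[4.5,0.03,3.01],[0,0,0],-0.5],[[5,0.03,3.35],[0,0,0],-0.5],[[5.4,0.03,3.62],[0,0,0],-0.5],[[5.8,0.03,3.88],[0,0,0],-0.5],[[6.2,0.03,4.15],[0,0,0],-0.5],[[6.2,0.03,4.15],[0,0,0],-0.5]]'
python3 -m pendant '[[[0.25,0,0.17],[0,0,0],-0.5],[[0.25,0,0.17],[0,0,0],-0.5]]'
python3 -m pendant '[[[0.25,0,0.17],[0,0,0],-0.5],[[0.25,0,0.17],[0,0,0],-0.5]]'
python3 - <<'E'
from h import *
where()
cv2.imwrite("pics/w4.png",read_camera("wrist")["img"])
E
```

```text
time_s: 5.05
eef_pos: [572.0, -110.6, 50.7]
orientation: [0.982, -0.01, 0.189, 0.002]
contact_force: [-0.3, -0.9, -0.2]
grip_width: 0.251
time_s: 5.25
eef_pos: [574.6, -110.7, 50.1]
orientation: [0.982, -0.011, 0.189, 0.002]
contact_force: [0.2, 0.6, -0.7]
grip_width: 0.25
time_s: 5.45
eef_pos: [577.6, -110.8, 49.5]
orientation: [0.982, -0.011, 0.189, 0.002]
contact_force: [-0.2, -0.1, 0.4]
grip_width: 0.249
t 5.45 lane s,y,h: [ 66.4 -45.1  11.9] F [-0.2 -0.1  0.4] w 0.25 z [ 0.371 -0.009 -0.929]
```

View pics/w4.png

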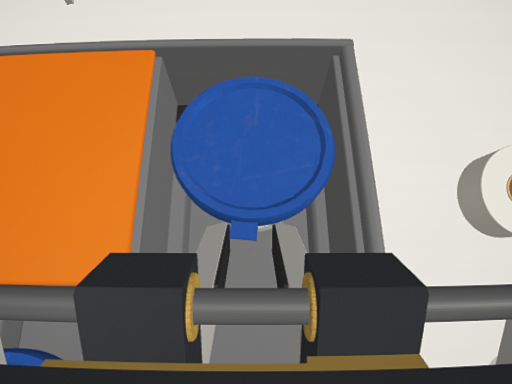

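The tub is near the stop (lid 253,148) with no contact force yet, so I'll go on in 2–3 mm steps.

```bash
for i in 1; do python3 -m pendant '[[[0.17,0,0.11],[0,0,0],-0.5],[[0.17,0,0.11],[0,0,0],-0.5]]'; done | grep -E "pos|force"
python3 -m pendant '[[[0.17,0,0.11],[0,0,0],-0.5],[[0.17,0,0.11],[0,0,0],-0.5]]' | grep -E "pos|force"
python3 - <<'E'
from h import *
where()
E
```

```text
eef_pos: [579.4, -110.8, 49.1]
contact_force: [-0.3, -0.3, 0.0]
eef_pos: [580.6, -111.0, 48.3]
contact_force: [-6.9, -0.3, 4.0]
t 5.9 lane s,y,h: [ 63.2 -45.2  11.4] F [-6.9 -0.3  4. ] w 0.25 z [ 0.369 -0.009 -0.929]
```

```bash
python3 -m pendant '[[[0,0,0],[0,0,0],-0.5],[[0,0,0],[0,0,0],-0.5],[[-0.8,0,-0.55],[0,0,0],-0.5],[[-1.6,0,-1.1],[0,0,0],-0.5],[[-2.5,0,-1.7],[0,0,0],-0.5],[[-1.3,0,-4.7],[0,0,0],-0.5],[[0,0,-8],[0,0,0],-1],[[1.2,0,-11],[0,0,0],-1],[[1.2,0,-11],[0,0,0],-1]]'
python3 - <<'E'
from h import *
where(); plan(44,46,100,-.21); plan(44,46,78,-.21)
import pickle
c=read_camera("top"); cv2.imwrite("pics/t5.png",c["img"])
E
```

```text
time_s: 6.8
eef_pos: [552.9, -110.8, 159.7]
orientation: [0.981, -0.011, 0.192, 0.004]
contact_force: [0.9, 0.3, -0.7]
grip_width: 0.03
t 6.8 lane s,y,h: [113.6 -45.7 114.5] F [ 0.9  0.3 -0.7] w 0.03 z [ 0.376 -0.011 -0.926]
(44, 46, 100) world [620. -21. 131.] shift [ 4.95 -9.18  5.08] turn [ 0.003 -0.596  0.   ]
(44, 46, 78) world [615. -20. 109.] shift [ 3.72 -9.18  6.9 ] turn [ 0.003 -0.596  0.   ]
```

```bash
python3 -m pendant '[[[1,-2,0.5],[0,-0.1,0],-1],[[2,-4,1.5],[0,-0.22,0],-1],[[3,-6,3],[0,-0.35,0],-1],[[4,-8,4],[0,-0.47,0],-1],[[4.95,-9.2,5],[0,-0.596,0],-1],[[4.95,-9.2,5],[0,-0.596,0],-1],[[4.95,-9.2,5],[0,-0.596,0],-1],[[4.95,-9.2,5],[0,-0.596,0],-1]]' | tail -2
python3 -m pendant '[[[0,0,0.6],[0,0,0],-1],[[0,0,1.2],[0,0,0],-1],[[0,0,1.8],[0,0,0],-1],[[0,0,2.2],[0,0,0],-1],[[0,0,2.4],[0,0,0],-1],[[0,0,2.4],[0,0,0],-1]]' | tail -2
python3 - <<'E'
from h import *
where(); plan(44,46,70,-.21)
i=read_camera("top")["img"][150:290,230:370]; cv2.imwrite("pics/t6.png",cv2.resize(i,None,fx=4,fy=4,interpolation=cv2.INTER_CUBIC))
E
```

```text
contact_force: [-0.8, -0.5, 0.1]
grip_width: 0.007
contact_force: [0.5, 0.1, 0.4]
grip_width: 0.003
t 8.25 lane s,y,h: [45.2 46.9 71.6] F [0.5 0.1 0.4] w 0.0 z [-0.214  0.004 -0.977]
(44, 46, 70) world [614. -20. 102.] shift [0.12 0.09 0.16] turn [0.001 0.006 0.   ]
```

View pics/t6.png

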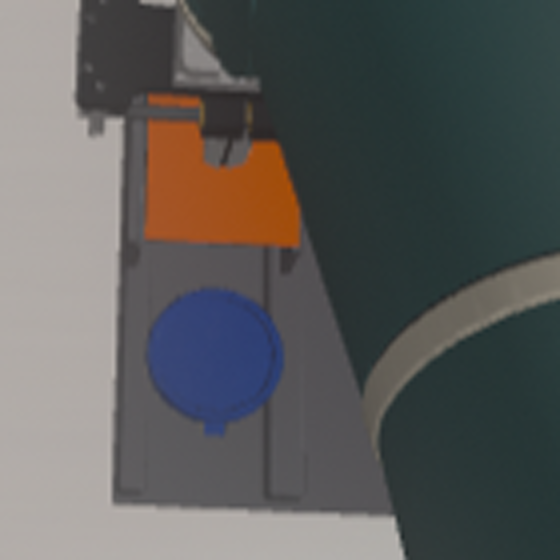

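The fingertips (226,165) are over the middle of the orange cover and the left tub is untouched. Next I press down.

```bash
python3 -m pendant '[[[0,0,0.15],[0,0,0],-1],[[0,0,0.15],[0,0,0],-1]]' | grep -E "pos|force"
python3 -m pendant '[[[0,0,0.15],[0,0,0],-1],[[0,0,0.15],[0,0,0],-1]]' | grep -E "pos|force"
```

```text
eef_pos: [612.9, -19.4, 102.4]
contact_force: [0.5, 0.9, 0.2]
eef_pos: [612.9, -19.4, 102.2]
contact_force: [-2.0, -0.4, 15.7]
```

```bash
python3 -m pendant '[[[0,0,0.12],[0,0,0],-1],[[0,0,0.12],[0,0,0],-1]]' | grep -E "pos|force"
```

```text
eef_pos: [613.0, -19.4, 102.0]
contact_force: [-5.6, -1.2, 27.8]
```

```bash
python3 -m pendant '[[[0,0,-0.1],[0,0,0],-1],[[0,0.5,-0.1],[0,0,0],-1],[[0,1,-0.1],[0,0,0],-1],[[0,1.5,-0.1],[0,0,0],-1],[[0,2,-0.1],[0,0,0],-1],[[0,2.5,-0.1],[0,0,0],-1],[[0,3,-0.1],[0,0,0],-1],[[0,3,-0.1],[0,0,0],-1]]'
python3 - <<'E'
from h import *
where()
c=read_camera("wrist")["img"]; cv2.imwrite("pics/w7.png",c)
E
```

```text
time_s: 9.7
eef_pos: [612.4, -50.2, 102.2]
orientation: [0.994, -0.011, -0.107, -0.001]
contact_force: [-1.7, -0.9, 17.0]
grip_width: 0.002
t 9.7 lane s,y,h: [44.6 16.3 70.4] F [-1.7 -0.9 17. ] w 0.0 z [-0.212  0.004 -0.977]
```

View pics/w7.png

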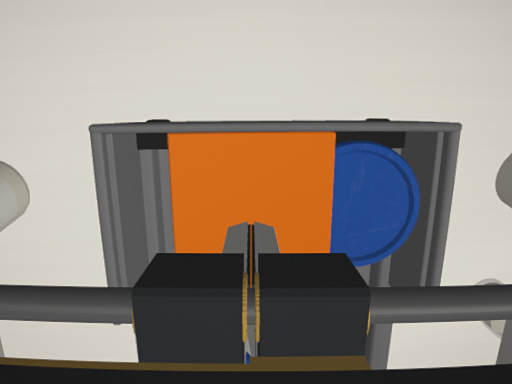

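The cover (168–335 across) is following the fingers about a third of the way over, and the right tub is at the stop. I'll drag it the rest of the way.

```bash
python3 -m pendant '[[[0,0.5,0],[0,0,0],-1],[[0,1,0],[0,0,0],-1],[[0,1.5,0],[0,0,0],-1],[[0,2,0],[0,0,0],-1],[[0,2.5,0],[0,0,0],-1],[[0,3,0],[0,0,0],-1],[[0,3.5,0],[0,0,0],-1],[[0,4,0],[0,0,0],-1],[[0,4.5,0],[0,0,0],-1],[[0,5,0],[0,0,0],-1],[[0,5.5,0],[0,0,0],-1],[[0,6,0],[0,0,0],-1],[[0,6.4,0],[0,0,0],-1],[[0,6.7,0],[0,0,0],-1],[[0,6.7,0],[0,0,0],-1],[[0,6.7,0],[0,0,0],-1]]'
python3 - <<'E'
from h import *
where()
c=read_camera("wrist")["img"]; cv2.imwrite("pics/w8.png",c)
E
```

```text
time_s: 11.35
eef_pos: [611.7, -114.8, 102.1]
orientation: [0.994, -0.01, -0.106, -0.002]
contact_force: [3.1, 6.7, 13.2]
grip_width: 0.002
t 11.35 lane s,y,h: [ 43.9 -48.4  70.5] F [ 3.1  6.7 13.2] w 0.0 z [-0.211  0.005 -0.978]
```

View pics/w8.png

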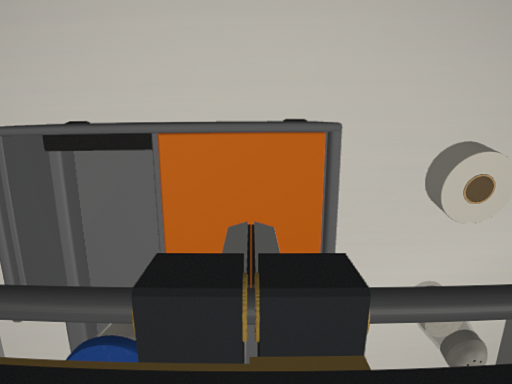

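The cover reaches the right-hand wall (edge at column 325), and the 6.7 N side force confirms the end of travel. I'll lift off and go round to the left tub.

```bash
python3 -m pendant '[[[0,0,-2],[0,0,0],-1],[[0,0,-5],[0,0,0],-1],[[0,0,-7],[0,0,0],-1],[[0,0,-7],[0,0,0],-1]]' | tail -2
python3 - <<'E'
from h import *
where(); plan(250,47,120,.38)
E
```

```text
contact_force: [-0.4, -0.1, -0.3]
grip_width: 0.005
t 11.8 lane s,y,h: [ 43.7 -49.9 141.7] F [-0.4 -0.1 -0.3] w 0.0 z [-0.21   0.003 -0.978]
(250, 47, 120) world [423. -15. 193.] shift [-20.63  -9.7    2.2 ] turn [0.001 0.592 0.   ]
```

```bash
python3 -m pendant '[[[-2,-1,0],[0,0,0],-0.5],[[-5,-2.3,0],[0,0.07,0],-0.5],[[-8,-3.8,0],[0,0.16,0],-0.5],[[-11,-5.2,0],[0,0.27,0],-0.5],[[-14,-6.6,0.5],[0,0.38,0],-0.5],[[-17,-8,1],[0,0.48,0],-0.5],[[-19,-9,1.6],[0,0.55,0],-0.5],[[-20.6,-9.7,2.2],[0,0.592,0],-0.5],[[-20.6,-9.7,2.2],[0,0.592,0],-0.5],[[-20.6,-9.7,2.2],[0,0.592,0],-0.5],[[-20.6,-9.7,2.2],[0,0.592,0],-0.5]]' | tail -2
python3 - <<'E'
from h import *
where(); plan(240,47,60,.38); plan(232,47,12,.38)
c=read_camera("wrist")["img"]; cv2.imwrite("pics/w9.png",c)
E
```

```text
contact_force: [0.7, 0.2, 0.1]
grip_width: 0.249
t 12.9 lane s,y,h: [250.2  46.9 118.2] F [0.7 0.2 0.1] w 0.25 z [ 0.367 -0.008 -0.93 ]
(240, 47, 60) world [420. -15. 133.] shift [-2.37 -0.02  5.41] turn [0.    0.004 0.   ]
(232, 47, 12) world [418. -15.  84.] shift [-4.36 -0.02  9.85] turn [0.    0.004 0.   ]
```

View pics/w9.png

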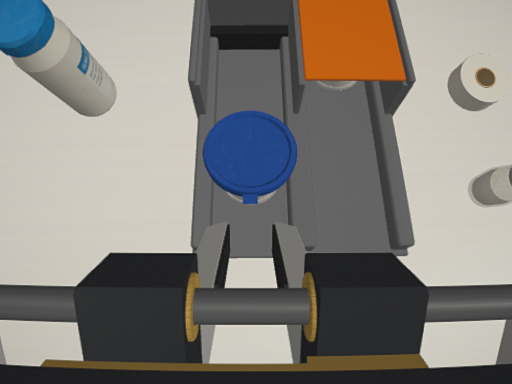

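The cover is over the right tub. The left tub's lid (250,152) and tab (250,199) are centred between the fingers, so I'll descend and push.

```bash
python3 -m pendant '[[[-1.2,0,2.7],[0,0,0],-0.5],[[-2.4,0,5.4],[0,0,0],-0.5],[[-3.4,0,7.6],[0,0,0],-0.5],[[-4.36,0,9.85],[0,0,0],-0.5],[[-4.36,0,9.85],[0,0,0],-0.5],[[-4.36,0,9.85],[0,0,0],-0.5]]' | tail -2
python3 -m pendant '[[[1,0,0.67],[0,0,0],-0.5],[[1.9,0,1.27],[0,0,0],-0.5],[[2.5,0,1.67],[0,0,0],-0.5],[[3,0,2.01],[0,0,0],-0.5],[[3.5,0,2.35],[0,0,0],-0.5],[[4,0,2.68],[0,0,0],-0.5],[[4.5,0,3.01],[0,0,0],-0.5],[[5,0,3.35],[0,0,0],-0.5],[[5.5,0,3.68],[0,0,0],-0.5],[[6,0,4.02],[0,0,0],-0.5],[[6.5,0,4.35],[0,0,0],-0.5],[[7,0,4.69],[0,0,0],-0.5],[[7,0,4.69],[0,0,0],-0.5]]' | tail -2
python3 - <<'E'
from h import *
where(); plan(72,46.5,12,.38)
c=read_camera("wrist")["img"]; cv2.imwrite("pics/w10.png",c)
E
```

```text
contact_force: [-0.2, -0.5, 0.4]
grip_width: 0.252
contact_force: [0.6, -1.2, 0.7]
grip_width: 0.251
t 14.85 lane s,y,h: [147.7  47.   11.4] F [ 0.6 -1.2  0.7] w 0.25 z [ 0.367 -0.008 -0.93 ]
(72, 46.5, 12) world [574. -19.  51.] shift [6.34 0.05 4.14] turn [0.    0.004 0.001]
```

View pics/w10.png

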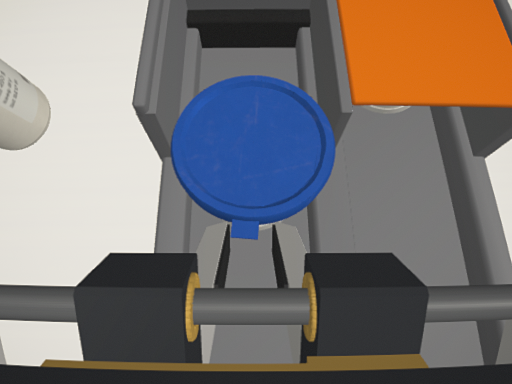

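The left tub (lid 253,148) is sliding upright, centred in its lane.

```bash
python3 -m pendant '[[[0.5,0.03,0.33],[0,0,0],-0.5],[[1,0.03,0.67],[0,0,0],-0.5],[[1.5,0.03,1],[0,0,0],-0.5],[[2,0.03,1.33],[0,0,0],-0.5],[[2.5,0.03,1.66],[0,0,0],-0.5],[[3,0.03,2],[0,0,0],-0.5],[[3.5,0.03,2.32],[0,0,0],-0.5],[[4,0.03,2.65],[0,0,0],-0.5],[[4.5,0.03,2.98],[0,0,0],-0.5],[[5,0.03,3.3],[0,0,0],-0.5],[[5.5,0.03,3.62],[0,0,0],-0.5],[[6,0.03,3.93],[0,0,0],-0.5],[[6.5,0.03,4.25],[0,0,0],-0.5],[[6.7,0.03,4.37],[0,0,0],-0.5],[[6.7,0.03,4.37],[0,0,0],-0.5]]' |grep -E "pos|force"
python3 -m pendant '[[[0.12,0,0.08],[0,0,0],-0.5],[[0.23,0,0.15],[0,0,0],-0.5],[[0.23,0,0.15],[0,0,0],-0.5]]'|grep -E "pos|force"
python3 - <<'E'
from h import *
where()
E
```

```text
eef_pos: [577.9, -19.1, 49.9]
contact_force: [-0.2, 0.0, 0.3]
eef_pos: [580.4, -19.2, 49.5]
contact_force: [0.7, -0.2, 0.1]
t 16.7 lane s,y,h: [65.6 46.6 12.1] F [ 0.7 -0.2  0.1] w 0.25 z [ 0.367 -0.009 -0.93 ]
```

```bash
python3 -m pendant '[[[0.17,0,0.11],[0,0,0],-0.5],[[0.17,0,0.11],[0,0,0],-0.5]]'|grep -E "pos|force"
python3 -m pendant '[[[0.12,0,0.08],[0,0,0],-0.5],[[0.12,0,0.08],[0,0,0],-0.5]]'|grep -E "pos|force"
```

```text
eef_pos: [581.9, -19.3, 48.8]
contact_force: [-5.5, -1.0, 3.6]
eef_pos: [582.4, -19.4, 48.2]
contact_force: [-13.0, -0.3, 9.9]
```

Contact with the stop is clear (13 N). I'll back off, lift, retreat and look.

```bash
python3 -m pendant '[[[-0.2,0,-0.13],[0,0,0],-0.5],[[-0.8,0,-0.55],[0,0,0],-0.5],[[-1.6,0,-1.1],[0,0,0],-0.5],[[-2.5,0,-1.7],[0,0,0],-0.5],[[-5,0,-4.7],[0,0,0],-0.5],[[-8,0,-8],[0,0,0],-0.5],[[-11,0,-11],[0,0,0],-0.5],[[-14,0,-12.5],[0,0,0],-0.5],[[-17,0,-14],[0,0,0],-0.5],[[-17,0,-14],[0,0,0],-0.5],[[-17,0,-14],[0,0,0],-0.5]]'|grep -E "pos|force"
python3 - <<'E'
from h import *
where()
n=[]
for k in("top","wrist"):
    i=read_camera(k)["img"]; i=i[140:300,190:420] if k=="top" else i
    n.append(cv2.resize(i,(400,300),interpolation=cv2.INTER_CUBIC))
cv2.imwrite("pics/f11.png",np.hstack(n))
E
```

```text
eef_pos: [374.1, -15.2, 117.0]
contact_force: [0.0, 0.0, 0.1]
t 18.2 lane s,y,h: [281.6  46.   35.1] F [0.  0.  0.1] w 0.25 z [ 0.369 -0.011 -0.929]
```

View pics/f11.png

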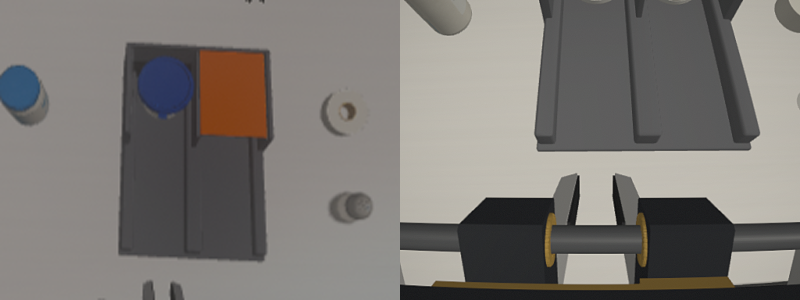

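```bash
python3 - <<'E'
from h import *
c=read_camera("top")
for s in (26,32,38): print(s,proj(c,T2W(tp(s,46,59),T)).round(1), "mid tray x",tp(s,46,29.5)[0].round(1))
for d in (80,92):print("cover",d,proj(c,T2W(tp(44.3,46-d,70),T)).round(1))
m=cv2.inRange(cv2.cvtColor(c["img"],cv2.COLOR_BGR2HSV),(105,120,60),(130,255,255))[160:280,255:350]
o=cv2.inRange(cv2.cvtColor(c["img"],cv2.COLOR_BGR2HSV),(3,150,80),(20,255,255))[160:280,255:350]
for k in(m,o):
    v,u=np.nonzero(k); print("bbox",u.min()+255,u.max()+255,v.min()+160,v.max()+160,"centroid",u.mean()+255,v.mean()+160)
E
```

```text
26 [284.6 181.9] mid tray x 92.7
32 [284.5 184.2] mid tray x 86.9
38 [284.5 186.5] mid tray x 81.0
cover 80 [319.  189.2]
cover 92 [324.1 189.4]
bbox 270 300 171 202 centroid 284.87861271676303 185.29624277456648
bbox 305 342 167 213 centroid 323.22694610778444 189.8431137724551
```

```bash
python3 -c "
from station import *
print(sign_off())"
```

```text
the job is handed in; nothing more can be done
None
```

I finished all three steps in order and handed the job in at about 18 s of the 56 s allowed. `sign_off()` gives no verdict, so the results below come from my own checks.

- **Right tub:** I pushed it low with the fingers either side of the lid tab until it met the stop, at about 7 N. After that it was mostly hidden under the cover. The later wrist pictures showed it still there, but I did not measure its position again.
- **Cover:** I dragged it right with about 15 N of downward press until the side force rose to 6.7 N at the end of travel. The final top picture puts it at about 90 of 92 mm, about the limit of the measurement and above the 85 mm needed.
- **Left tub:** I pushed it the same way until it met the stop, at about 13 N. The final picture puts its mid point at about x = 85 mm in the tray frame, inside the 81.1–99.1 mm band. The nominal contact position I worked out is about 87 mm, so they agree to about 2 mm.
- **Everything else:** The gripper ended clear of the tray with no load. In the pictures the shaker, the bottle and the label roll stand where they were, though I did not measure them.

One early check failed. My first fit of the tray position, without its upper end edge, was about 14 mm off along the lanes. I refitted before moving, and both stop contacts came within 3 mm of the positions that fit predicted.

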